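# Stack an LED lamp module on its build block in order

## Robot

A 6-joint arm with a two-finger parallel gripper is mounted at the origin on a cart in front of the work surface, level with it; the furniture and walls round the work are solid. World frame = base frame: x ahead of the robot, y to its left, z up, the work surface at z = 0. Lengths are in m, angles in rad, forces in N, time in s.
With the tool pointing down it reaches from about 0.35 to 0.85 m from the base axis. Payload 8.1 kg.
Tool frame: the origin (TCP) lies between the finger pads; the fingertips stand 8 mm ahead of it and the grasp point (between the pads) lies 11 mm behind it; z points along the fingers, y is the line along which they close (so a half turn about z gives the same grasp; the last joint's range is limited). The gripper opens to 93 mm and grips with 3 to 60 N. Pads are 15 mm wide; open, the fingers measure 128 mm over their backs; the gripper's body (75 mm by 188 mm) begins 65 mm behind the grasp point.
Start: joints at [-1.275, 0.13, 1.488, -0, 1.523, -0.085], TCP at [0.223, -0.557, 0.227] pointing down, gripper open.
Joint ranges: [-2.96, 2.96], [-0.89, 2.26], [0.02, 2.5], [-1.34, 4.48], [0, 2.73], [-2.66, 2.66]. Speed limits (rad/s): [2.39, 2.39, 2.79, 3.14, 3.14, 3.14].

## Interface

Orientations are given as a rotation vector (axis times angle).
In Python, from plant import robot, eyes, search_frame, outline_of gives the robot as it stands.
- The arm moves only by the tool apply_moves, never from a script. Its argument "plan" is one flat list of numbers, 6 for each row, row after row: the shift along the tool's x, y, z normalised to -1 to 1, where 1 is 0.025 m, then the turn, a rotation vector about the tool's x, y, z normalised to -1 to 1, where 1 is 4 degrees. A call has 1 to 20 rows; each row shifts and turns the commanded pose from where the row before left it, along the tool's axes as they then stand; what a row does not reach is not made up. A row lasts 1/10 s, in which the tool goes at most 50 mm and 8.59 degrees, less where a joint would pass 70% of its speed; a pose out of reach is approached as far as the arm can. A call with a number of a shift or a turn outside -1 to 1 is refused whole. A call with a gripper value outside its range is refused whole. "gripper" is the opening, from 0 (shut) to 1 (fully open), set as the call begins (left out, the last holds). The fingers move at their own pace and stop on an object; "squeeze" is the grip in N (left out, the last holds). Time passes only in rows, so rows that do not move let the fingers close. It gives the time, the measured TCP pose, the force, the opening and the grip force at its end, in the units of the state.
- robot.sense(): the state, without advancing time (a new reading comes with each control period).
- eyes.get_image(name): name is "scene" or "side" or "wrist"; returns a dict with "color" (420x560x3 uint8, blue, green, red), "fx", "fy", "cx", "cy" (pixels), "xyz" and "rotation" of the camera in the world. Camera axes: x right, y down, z forward; pixel columns grow to the right and rows downward; lengths in m; the calibration is good to about 2 mm. A picture is of the moment at which its call begins. There is no depth.
- robot.finish_job(): hands the job in; it is judged then, once.
Trained networks look in the newest picture that a camera, given by its name, has taken for a name from the list of things; names that differ only in an ending like _2 or _b are one class to them, and where a whole thing is asked for, a point or a joint stands for the part that bears it (a point fixed in the world has none). Each returns a list of dicts, best first, with "score" (0 to 1); they miss things now and then, are a little off and sometimes report something else, mostly with a low value. They report only what shows in the picture. A call takes as long as a camera call.
- search_frame(camera, name): "centre" ([column, row] in pixels, amid what is visible of it).
- outline_of(camera, name): "pixels" (420x560 bool, what is visible of it) and "centre" ([column, row] in pixels, amid what is visible of it).
The state is a dict: "clock": time; "q": joint angles; "joint_velocities": joint speeds; "effort": joint torques, N m; "ee_pos": TCP position; "eef_rot": TCP orientation; "wrist_force": force on the tool from outside, world axes, zero at the start; "ft_torque": the same for the moment, N m; "gripper_width": finger opening in m; "gripper_force": force on a finger pad.
Only numpy, scipy, OpenCV 4.12 (cv2) and the standard library are available. Lean on these libraries where they do the work, as an engineer would, in place of code of your own. Each camera call takes 0.05 s, during which the arm holds its last target. There are 200 camera calls.

## Task

Build up the lamp module on the aluminium build block, one part at a time from the bottom: first the finned heat sink, then the black LED holder with its LEDs up, then the wide-mouthed reflector standing inside the holder's rim, and last the white cover with its spigot in the reflector's mouth. Each part shall be centred, upright and fully seated on the one below, and the finished stack left standing on its own. Leave the narrow reflector, the yellow flux tin and the grey terminal block where they are.

Things in the scene. Friction and masses are not known exactly. Their poses are not given: they have to be found in the camera images.
- build_block: Low stepped round block of bare aluminium, fixed, on the desk or the plywood board (both at z = 0). Flange 82 mm across, 5 mm high, with three small dark screw heads (9 mm high); on it a flat round top 68 mm across. Origin: centre of the underside; z up; the flat top is 15 mm above it. The heat sink goes on the middle of the top.
- heatsink: The heat sink: round finned aluminium, 60 mm across, 28 mm high, 0.13 kg (may vary by 40 %), flat underside and flat top. Origin: centre of the underside; z up. Loose; round, so its yaw does not matter. Grip across the fins.
- led_holder: Round black moulding 62 mm across, upright outer wall 20 mm high (grip it), white LED board with four small black blocks inside. Origin: centre of the flat underside; z up. Rim 57 mm inside, 2.5 mm thick; in it the flat seat for the reflector, 12 mm above the origin, 8 mm below the rim's top. The blocks lie within 17 mm of the axis and end 21 mm above the origin. About 0.06 kg.
- reflector_wide: Aluminium funnel, open both ends, 36 mm high, standing on its narrow end. Foot 49 mm outside, 44 inside, 10 mm high, flaring to a straight band 58 mm outside, 53 inside, 22 to 36 mm up. Origin: centre of the foot's underside; z up. It stands in the holder's rim, 4 mm free all round, 12 mm above the holder's origin. Grip the band, fingertips 10 mm or more above the foot's underside. 0.05 kg.
- cover: White round disc 66 mm across, 19 mm high in all, standing on a spigot 40 mm across and 5 mm high. Origin: centre of the spigot's underside; z up. Grip its upright edge, 5 to 17 mm up. The spigot drops into the reflector's mouth, 6 mm free all round, and the disc rests on the mouth's edge: its origin is then 31 mm above the reflector's. About 0.05 kg.
- reflector_narrow: The narrow reflector: the same kind of funnel, 36 mm high but only 40 mm across the mouth and 30 mm across the foot. Not for this lamp: to be left where it is. Origin: centre of the foot's underside; z up.
- flux_tin: A round yellow flux tin, 50 mm across, 25 mm high; a bystander, to be left where it is. Origin: centre of the underside.
- terminal_block: A small grey terminal block, 22 x 26 x 22 mm; a bystander, to be left where it is. Origin: centre of the underside.

How it is judged:
On the way, in this order (a step that is already met when the one before it is completed fails the run):
1. the heat sink stands on the build block (horizontal distance between heatsink and build_block below 0.01 m and z of heatsink in the frame of build_block between 0.012 and 0.018 m and angle between heatsink's own z axis and vertical below 0.1 rad), for 0.2 s.
2. the LED holder stands on the heat sink (horizontal distance between led_holder and heatsink below 0.008 m and z of led_holder in the frame of heatsink between 0.025 and 0.031 m and angle between led_holder's own z axis and vertical below 0.1 rad), for 0.2 s.
3. the wide reflector stands inside the rim of the LED holder (horizontal distance between reflector_wide and led_holder below 0.006 m and z of reflector_wide in the frame of led_holder between 0.009 and 0.015 m and angle between reflector_wide's own z axis and vertical below 0.1 rad), for 0.2 s.
4. the cover sits in the mouth of the wide reflector (horizontal distance between cover and reflector_wide below 0.008 m and z of cover in the frame of reflector_wide between 0.028 and 0.034 m and angle between cover's own z axis and vertical below 0.1 rad), for 0.2 s.
At the end, for the whole second after the job is handed in: Bottom to top on the build block: heat sink (within 10 mm of its axis), LED holder (8 mm), wide reflector inside the holder's rim (6 mm), cover (8 mm), each off the axis of the one below; each within 3 mm of its seated height, upright within 0.1 rad, at rest (all of step 1 and all of step 2 and all of step 3 and all of step 4 and linear speed of each of heatsink, led_holder, reflector_wide, cover below 0.01 m/s and angular speed of each of heatsink, led_holder, reflector_wide, cover below 0.1 rad/s); the robot touches nothing.
It fails at once if the narrow reflector was moved by more than 20 mm (distance of reflector_narrow from where it was at the start of the episode above 0.02 m).
It fails at once if the flux tin was moved by more than 20 mm (distance of flux_tin from where it was at the start of the episode above 0.02 m).
It fails at once if the terminal block was moved by more than 20 mm (distance of terminal_block from where it was at the start of the episode above 0.02 m).
It also fails if it takes over 88 s, if anything falls off the work surface, if the arm or the gripper's body presses on something with over 40 N, if the wrist force passes 120 N, or if a joint passes its speed limit or range.

## Working session

There is one attempt and no reset: what is moved stays moved. The work goes in short steps, Python scripts to look and compute and a tool call to move; the robot and the scene stay as the last step left them, time stands still between calls to the robot, and variables do not carry over. Pictures are saved under pics/ and viewed, at most 14 in all, crops included, and the job is handed in when it is done.

Besides the shell and the picture viewer there is one more tool, called by a JSON object that holds its "name" and its "arguments". apply_moves: Moves the arm, as the interface text tells. Scaled input: -1 to 1 covers 0.025 m each way for a shift and 4 degrees each way for a turn. Its arguments: {"type":"object","properties":{"plan":{"type":"array","items":{"type":"number","minimum":-1,"maximum":1}},"gripper":{"type":"number"},"squeeze":{"type":"number"}},"required":["plan"]}

```bash
ls; mkdir -p pics; cat > h.py <<'E'
import numpy as np, cv2
from plant import robot, eyes, search_frame, outline_of
from scipy.spatial.transform import Rotation as R
def ray(im,px):
    d=np.array([(px[0]-im["cx"])/im["fx"],(px[1]-im["cy"])/im["fy"],1.0])
    M=np.array(im["rotation"]); 
    if M.shape!=(3,3): M=R.from_rotvec(M).as_matrix()
    return np.array(im["xyz"]),M@d
def atz(im,px,z):
    o,d=ray(im,px); return o+d*(z-o[2])/d[2]
E
python3 - <<'E'
from h import *
s=robot.sense(); print({k:np.round(v,3) for k,v in s.items()})
H=dict(build_block=.01,heatsink=.014,led_holder=.012,reflector_wide=.018,cover=.01,reflector_narrow=.018,flux_tin=.0125,terminal_block=.011)
ims={}
for c in ["scene","side","wrist"]:
    im=eyes.get_image(c); ims[c]=im; print(c,np.round(im["xyz"],3),np.round(im["rotation"],2).tolist(),im["fx"])
    v=im["color"].copy()
    for n,h in H.items():
        for r in outline_of(c,n)[:2]:
            print(c,n,round(r["score"],2),np.round(r["centre"]),np.round(atz(im,r["centre"],h),3))
    cv2.imwrite(f"pics/{c}0.png",v)
cv2.imwrite("pics/a.png",cv2.resize(np.hstack([ims["scene"]["color"],ims["side"]["color"]]),(800,300)))
E
```

```text
pics
{'clock': np.float64(0.0), 'q': array([-1.275,  0.131,  1.489, -0.   ,  1.523, -0.085]), 'joint_velocities': array([ 0.002,  0.001,  0.002,  0.001, -0.   , -0.001]), 'effort': array([-2.0000e-03, -5.5985e+01, -4.9176e+01,  7.7000e-02,  3.5000e-02,
       -0.0000e+00]), 'ee_pos': array([ 0.223, -0.556,  0.226]), 'eef_rot': array([-3.083, -0.594,  0.   ]), 'wrist_force': array([-0.192,  0.111, -0.284]), 'ft_torque': array([-0.002,  0.006,  0.008]), 'gripper_force': np.float64(0.0), 'gripper_width': np.float64(0.093)}
scene [0.147 0.36  0.497] [-0.72, 2.42, -1.33] 437.58654404969366
scene build_block 0.95 [342. 206.] [ 0.488 -0.363  0.01 ]
scene build_block 0.67 [276. 189.] [ 0.648 -0.348  0.01 ]
scene heatsink 0.56 [344. 181.] [ 0.533 -0.457  0.014]
scene led_holder 0.64 [284. 220.] [ 0.559 -0.248  0.012]
scene reflector_wide 0.74 [349. 258.] [ 0.392 -0.2    0.018]
scene reflector_wide 0.45 [270. 293.] [ 0.456 -0.053  0.018]
scene cover 0.57 [345. 236.] [ 0.433 -0.265  0.01 ]
scene reflector_narrow 0.83 [277. 190.] [ 0.635 -0.334  0.018]
scene flux_tin 0.59 [271. 294.] [ 0.457 -0.057  0.012]
scene terminal_block 0.53 [223. 200.] [ 0.716 -0.242  0.011]
side [ 0.14  -1.042  0.58 ] [-2.05, 0.51, -0.31] 517.8814444800092
side build_block 0.89 [276. 273.] [ 0.487 -0.381  0.01 ]
side heatsink 0.69 [326. 289.] [ 0.54  -0.464  0.014]
side led_holder 0.84 [281. 227.] [ 0.566 -0.252  0.012]
side reflector_wide 0.68 [191. 237.] [ 0.389 -0.208  0.018]
side cover 0.82 [230. 250.] [ 0.443 -0.274  0.01 ]
side reflector_narrow 0.74 [328. 236.] [ 0.629 -0.329  0.018]
side flux_tin 0.43 [342. 209.] [ 0.718 -0.247  0.012]
side terminal_block 0.72 [341. 209.] [ 0.718 -0.244  0.011]
wrist [ 0.295 -0.53   0.385] [2.4, -1.62, -0.23] 372.1009825765745
```

View pics/scene0.png

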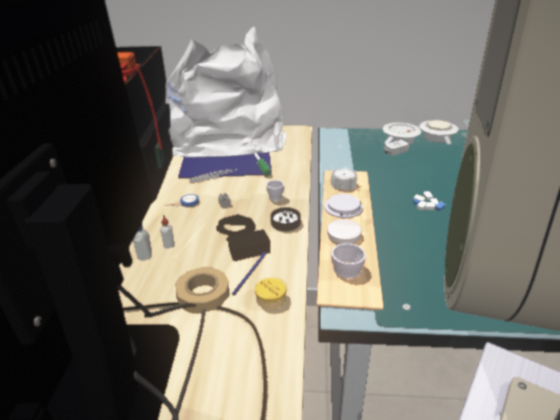

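View pics/side0.png

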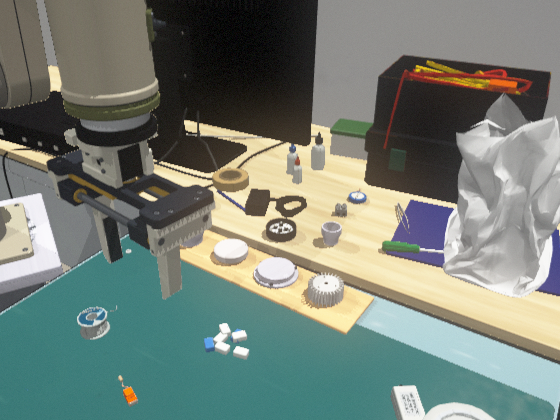

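View pics/wrist0.png

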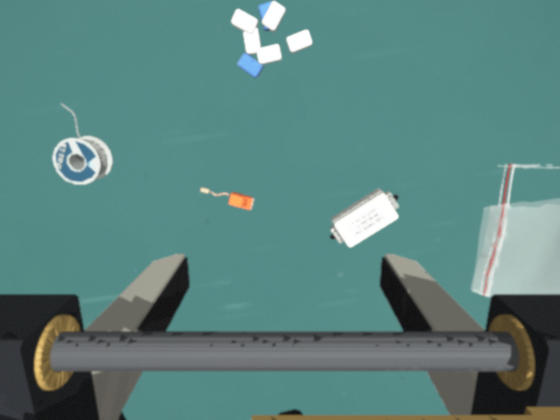

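The scene view shows the strip with heat sink (344,180), block (344,206), cover (344,232) and wide reflector (348,260). The holder is at (285,220) and the narrow reflector at (277,190), matching the detections. The wrist view is over empty mat, so I'll move over the strip and turn the closing axis across it.

{"name": "apply_moves", "arguments": {"plan": [0.95,0.19,0,0,0,0,0.95,0.19,0,0,0,0,0.95,0.19,0,0,0,0,0.95,0.19,0,0,0,0,0.95,0.19,0,0,0,0,0.95,0.19,0,0,0,0,0.95,0.19,0,0,0,0,0.95,0.19,0,0,0,0,0.95,0.19,0,0,0,0,0.95,0.19,0,0,0,0,0.95,0.19,0,0,0,0,0.95,0.19,0,0,0,0,0.95,0.19,0,0,0,0,0.95,0.19,0,0,0,0,0,0,0,0,0,-1,0,0,0,0,0,-1,0,0,0,0,0,-1,0,0,0,0,0,-1,0,0,0,0,0,-1,0,0,0,0,0,-1], "gripper": 1}}

```text
clock: 3.35
ee_pos: [0.5564, -0.4951, 0.2264]
eef_rot: [-2.892, -1.227, 0.0]
wrist_force: [0.4, 0.3, 0.4]
gripper_width: 0.0931
gripper_force: 0.0
```

{"name": "apply_moves", "arguments": {"plan": [0,0,0,0,0,-1,0,0,0,0,0,-1,0,0,0,0,0,-1,0,0,0,0,0,-1,0,0,0,0,0,-1,0,0,0,0,0,-1,0,0,0,0,0,-1,0,0,0,0,0,-1,0,0,0,0,0,-1,0,0,0,0,0,-1,0,0,0,0,0,-1,0,0,0,0,0,-1,0,0,0,0,0,-1,0,0,0,0,0,-1,0,0,0,0,0,-1,0,0,0,0,0,-1,0,0,0,0,0,-1,0,0,0,0,0,-1,0,0,0,0,0,-0.5,0,0,0,0,0,0]}}

```text
clock: 5.35
ee_pos: [0.5564, -0.4951, 0.2264]
eef_rot: [-1.574, -2.718, -0.0]
wrist_force: [-0.5, -0.2, -0.3]
gripper_width: 0.093
gripper_force: 0.0
```

```bash
cat >> h.py <<'E'
H=dict(build_block=.01,heatsink=.014,led_holder=.012,reflector_wide=.018,cover=.01,reflector_narrow=.018,flux_tin=.0125,terminal_block=.011)
def rel(p,yaw=None):
    s=robot.sense(); M=R.from_rotvec(s["eef_rot"]).as_matrix()
    d=M.T@(np.array(p)-s["ee_pos"])
    return np.round(d/0.025,2)
def st():
    s=robot.sense(); M=R.from_rotvec(s["eef_rot"]).as_matrix()
    print("t",round(float(s["clock"]),2),"pos",np.round(s["ee_pos"],4),"yaw_y",round(float(np.degrees(np.arctan2(M[1,1],M[0,1]))),1),"z",np.round(M[:,2],3),"w",round(float(s["gripper_width"]),4),"F",np.round(s["wrist_force"],1),"g",round(float(s["gripper_force"]),1))
E
python3 - <<'E'
from h import *
st()
im=eyes.get_image("wrist"); print(np.round(im["xyz"],3)); cv2.imwrite("pics/w1.png",im["color"])
for n,h in H.items():
    for r in outline_of("wrist",n)[:2]:
        m=r["pixels"].astype(np.uint8); c=max(cv2.findContours(m,0,2)[0],key=cv2.contourArea)
        (u,v),rad=cv2.minEnclosingCircle(c)
        print(n,round(r["score"],2),np.round(r["centre"]),np.round(atz(im,r["centre"],h),3),"circ",np.round([u,v,rad]),cv2.boundingRect(c))
E
```

```text
t 5.35 pos [ 0.5564 -0.4951  0.2264] yaw_y 29.8 z [-0.  0. -1.] w 0.093 F [-0.5 -0.2 -0.3] g 0.0
[ 0.519 -0.43   0.385]
build_block 0.76 [289.  36.] [ 0.492 -0.373  0.01 ] circ [288.  37.  47.] (245, 0, 88, 85)
heatsink 0.82 [288. 150.] [ 0.542 -0.463  0.014] circ [283. 150.  31.] (253, 125, 62, 53)
reflector_narrow 0.59 [457.  72.] [ 0.643 -0.323  0.018] circ [453.  72.  28.] (428, 50, 54, 48)
terminal_block 0.56 [554.  39.] [ 0.705 -0.254  0.011] circ [556.  44.  15.] (547, 29, 13, 30)
```

View pics/w1.png

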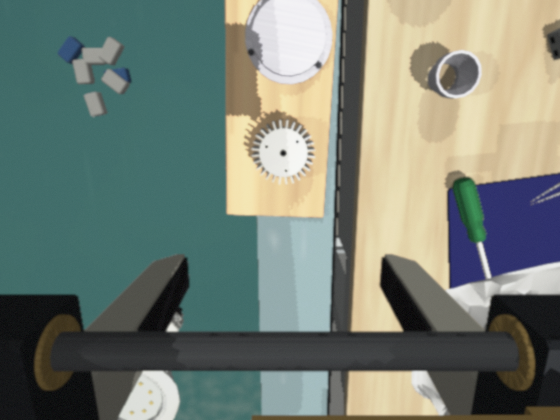

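The wrist view shows the heat sink's top centre dot at (283,152), the block at (289,38) and the narrow reflector at (457,74). The rest is out of view ahead, so I'll move along the strip to see everything.

{"name": "apply_moves", "arguments": {"plan": [1,0,-0.2,0,0,0,1,0,-0.2,0,0,0,1,0,-0.2,0,0,0,1,0,-0.2,0,0,0,0,0,0,0,0,0]}}

```text
clock: 6.3
ee_pos: [0.5063, -0.4066, 0.248]
eef_rot: [1.573, 2.718, 0.0]
wrist_force: [0.3, 0.6, 0.9]
gripper_width: 0.0929
gripper_force: 0.0
```

```bash
cat > m.py <<'E'
from h import *
def meas(names,cam="wrist",show=None):
    im=eyes.get_image(cam)
    if show: cv2.imwrite(show,im["color"])
    for n in names:
        for r in outline_of(cam,n)[:1]:
            m=r["pixels"].astype(np.uint8); c=max(cv2.findContours(m,0,2)[0],key=cv2.contourArea)
            x,y,w,h=cv2.boundingRect(c)
            e=cv2.fitEllipse(c); print(n,round(r["score"],2),"cen",np.round(r["centre"]),np.round(atz(im,r["centre"],H[n]),4),"box",(x,y,w,h),"ell",np.round(e[0]),np.round(e[1]),np.round(atz(im,e[0],H[n]),4))
    return im
E
python3 - <<'E'
from m import *
st()
im=meas(H,show="pics/w2.png"); print(np.round(im["xyz"],3))
print(R.from_rotvec(im["rotation"]).as_matrix()[:,2].round(3)) if np.ndim(im["rotation"])==1 else print(np.array(im["rotation"])[:,2])
E
```

```text
t 6.3 pos [ 0.5063 -0.4066  0.248 ] yaw_y 29.9 z [ 0.001 -0.    -1.   ] w 0.0929 F [0.3 0.6 0.9] g 0.0
build_block 0.78 cen [287. 142.] [ 0.4898 -0.3697  0.01  ] box (249, 105, 77, 79) ell [287. 143.] [76. 78.] [ 0.4906 -0.3715  0.01  ]
heatsink 0.9 cen [282. 242.] [ 0.5396 -0.4684  0.014 ] box (255, 214, 56, 53) ell [283. 241.] [53. 56.] [ 0.5398 -0.4668  0.014 ]
led_holder 0.59 cen [408.  76.] [ 0.5618 -0.2537  0.012 ] box (375, 46, 67, 67) ell [408.  79.] [62. 70.] [ 0.5635 -0.256   0.012 ]
reflector_wide 0.55 cen [287. 144.] [ 0.4903 -0.3715  0.018 ] box (250, 106, 76, 77) ell [287. 144.] [75. 77.] [ 0.4902 -0.3711  0.018 ]
cover 0.6 cen [292.  36.] [ 0.4425 -0.2795  0.01  ] box (258, 0, 68, 73) ell [291.  35.] [67. 75.] [ 0.4419 -0.2792  0.01  ]
reflector_narrow 0.71 cen [433. 181.] [ 0.6437 -0.3274  0.018 ] box (410, 161, 45, 41) ell [433. 181.] [39. 45.] [ 0.643  -0.3277  0.018 ]
terminal_block 0.72 cen [530. 147.] [ 0.7138 -0.2475  0.011 ] box (515, 133, 35, 31) ell [532. 148.] [28. 35.] [ 0.7163 -0.2465  0.011 ]
[ 0.469 -0.341  0.406]
[ 0.139 -0.24  -0.961]
```

View pics/w2.png

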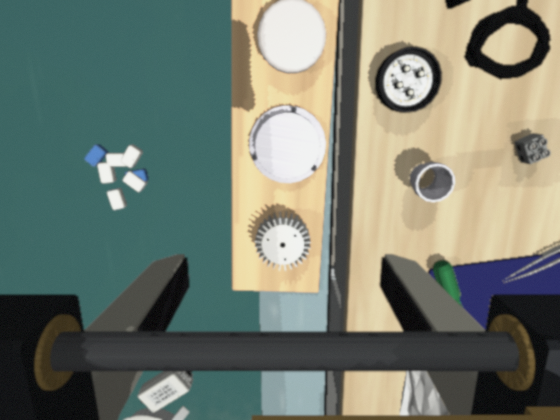

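The picture confirms the detections: heat sink dot (283,243), block (288,144), cover (291,35), holder (408,79). The "wide" hit on the block is false.

```bash
python3 - <<'E'
from h import *
im=eyes.get_image("wrist")
hs=atz(im,(283,243),.028); print("hs",hs)
print("block flange",atz(im,(287.5,144),.005))
g=im["color"]
print(rel([hs[0],hs[1],.15]))
# block top via scene/side outline
for c in ["scene","side"]:
    im=eyes.get_image(c)
    for n in ["build_block","heatsink"]:
        r=outline_of(c,n)[0]; m=r["pixels"].astype(np.uint8); k=max(cv2.findContours(m,0,2)[0],key=cv2.contourArea)
        e=cv2.fitEllipse(k); print(c,n,np.round(e[0],1),atz(im,e[0],.006 if n[0]=='b' else .014))
E
```

```text
hs [ 0.53865935 -0.465965    0.028     ]
block flange [ 0.49145491 -0.37416646  0.005     ]
[-2.62 -0.03  3.85]
scene build_block [343.3 205.9] [ 0.48839279 -0.36895723  0.006     ]
scene heatsink [343.1 179.4] [ 0.53741347 -0.46205396  0.014     ]
side build_block [275.3 272.2] [ 0.48935145 -0.37286265  0.006     ]
side heatsink [325.4 288.7] [ 0.53912441 -0.46318396  0.014     ]
```

{"name": "apply_moves", "arguments": {"plan": [-0.65,0,0.5,0,0,0,-0.65,0,0.5,0,0,0,-0.65,0,0.5,0,0,0,-0.65,0,0.5,0,0,0,0,0,1,0,0,0,0,0,1,0,0,0,0,0,1,0,0,0,0,0,1,0,0,0,0,0,1,0,0,0,0,0,1,0,0,0,0,0,0.7,0,0,0,0,0,0.4,0,0,0,0,0,0.27,0,0,0,0,0,0,0,0,0], "squeeze": 20}}

```text
clock: 8.5
ee_pos: [0.5389, -0.4647, 0.012]
eef_rot: [-1.575, -2.718, -0.0]
wrist_force: [-0.3, -0.2, -0.8]
gripper_width: 0.0929
gripper_force: 0.0
```

{"name": "apply_moves", "arguments": {"plan": [0,0,0,0,0,0,0,0,0,0,0,0,0,0,0,0,0,0,0,0,0,0,0,0,0,0,0,0,0,0,0,0,0,0,0,0,0,0,0,0,0,0], "gripper": 0.5}}

```text
clock: 9.2
ee_pos: [0.5391, -0.4651, 0.0129]
eef_rot: [1.575, 2.718, -0.001]
wrist_force: [-1.1, -0.3, 4.4]
gripper_width: 0.0596
gripper_force: 20.0
```

```bash
python3 - <<'E'
from m import *
st(); im=meas(["heatsink"],show="pics/w3.png")
c=im["color"]; print(rel([.4905,-.372,.1]))
E
```

```text
t 9.2 pos [ 0.5391 -0.4651  0.0129] yaw_y 29.8 z [ 0.    -0.001 -1.   ] w 0.0596 F [-1.1 -0.3  4.4] g 20.0
heatsink 0.75 cen [286. 279.] [ 0.5411 -0.4656  0.014 ] box (216, 209, 139, 124) ell [285. 280.] [130. 138.] [ 0.5406 -0.4662  0.014 ]
[ 4.2   0.17 -3.49]
```

View pics/w3.png

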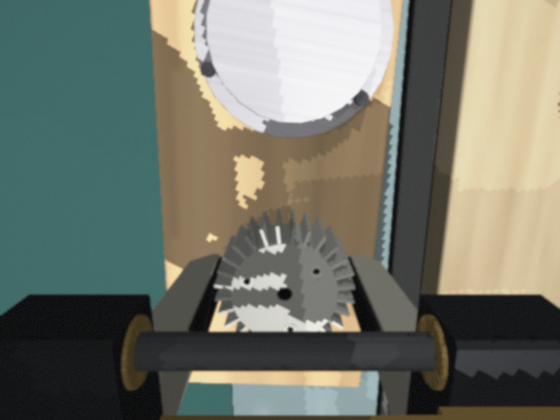

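The heat sink is gripped; its centre dot is at (284,293). The block's top disc spans columns 203–383 with its lower edge at row ~122.

```bash
python3 - <<'E'
from h import *
im=eyes.get_image("wrist"); st()
h=atz(im,(284,293),.028); b=atz(im,(293,32),.015); print(h,b)
for p in [(203,32),(383,32),(293,122)]: print(np.linalg.norm(atz(im,p,.015)-b))
print("h->b",rel(robot.sense()["ee_pos"]+b-h), rel([h[0],h[1],.0129]))
cv2.imwrite("pics/x.png",im["color"])
E
```

```text
t 9.35 pos [ 0.5391 -0.4651  0.0129] yaw_y 29.8 z [ 0. -0. -1.] w 0.0597 F [-2.5  1.   6.2] g 20.0
[ 0.53996495 -0.46573052  0.028     ] [ 0.49115956 -0.37388794  0.015     ]
0.03448924034266705
0.03449108888858941
0.03351389358979211
h->b [4.16 0.13 0.52] [-0.04  0.02 -0.  ]
```

{"name": "apply_moves", "arguments": {"plan": [0,0,-0.5,0,0,0,0,0,-0.75,0,0,0,0,0,-0.75,0,0,0,0.5,0.03,0,0,0,0,0.75,0.02,0,0,0,0,0.8,0.02,0,0,0,0,0.8,0.02,0,0,0,0,0.8,0.02,0,0,0,0,0.51,0.02,0,0,0,0,0,0,0,0,0,0,0,0,0.5,0,0,0,0,0,0.5,0,0,0,0,0,0.2,0,0,0,0,0,0.1,0,0,0,0,0,0.08,0,0,0,0,0,0,0,0,0,0,0,0,0,0,0]}}

```text
clock: 11.05
ee_pos: [0.4904, -0.3733, 0.028]
eef_rot: [1.575, 2.718, -0.0]
wrist_force: [-0.1, 0.2, -2.5]
gripper_width: 0.0593
gripper_force: 20.0
```

```bash
python3 - <<'E'
from m import *
st(); meas(["heatsink","build_block"],show="pics/w4.png")
for c in ["scene","side"]: meas(["heatsink","build_block"],c,f"pics/{c}4.png")
E
```

```text
t 11.05 pos [ 0.4904 -0.3733  0.028 ] yaw_y 29.8 z [ 0. -0. -1.] w 0.0593 F [-0.1  0.2 -2.5] g 20.0
heatsink 0.64 cen [286. 275.] [ 0.4948 -0.3782  0.014 ] box (215, 208, 140, 123) ell [285. 281.] [133. 138.] [ 0.4959 -0.3814  0.014 ]
build_block 0.75 cen [286. 210.] [ 0.4785 -0.3496  0.01  ] box (208, 180, 155, 77) ell [285. 233.] [ 99. 131.] [ 0.4839 -0.3603  0.01  ]
heatsink 0.72 cen [343. 195.] [ 0.5041 -0.3966  0.014 ] box (330, 185, 29, 24) ell [344. 196.] [25. 30.] [ 0.5008 -0.396   0.014 ]
build_block 0.55 cen [344. 212.] [ 0.4738 -0.3438  0.01  ] box (325, 202, 38, 16) ell [343. 209.] [17. 37.] [ 0.4793 -0.3512  0.01  ]
heatsink 0.91 cen [279. 261.] [ 0.5061 -0.3565  0.014 ] box (271, 247, 22, 30) ell [278. 261.] [29. 32.] [ 0.5043 -0.3551  0.014 ]
build_block 0.77 cen [278. 281.] [ 0.4798 -0.4017  0.01  ] box (254, 265, 44, 23) ell [276. 273.] [28. 41.] [ 0.4863 -0.3805  0.01  ]
```

View pics/w4.png

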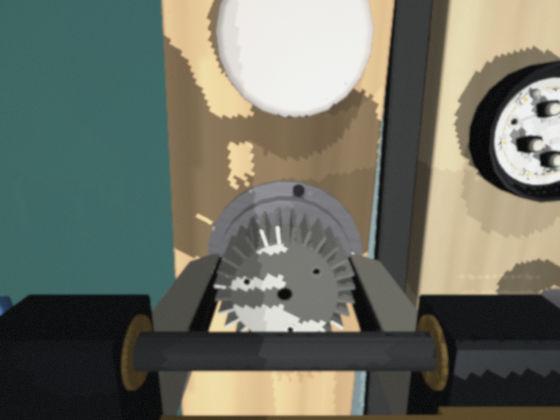

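The picture shows the heat sink (dot 284,293) central in the flange (columns 210–362). I'll release it and rise.

{"name": "apply_moves", "arguments": {"plan": [0,0,0,0,0,0,0,0,0,0,0,0,0,0,0,0,0,0,0,0,-0.3,0,0,0,0,0,-0.7,0,0,0,0,0,-1,0,0,0,0,0,-1,0,0,0,0,0,-1,0,0,0,0.5,0.5,-1,0,0,0,0,0.5,-0.5,0,0,0,0,0,0,0,0,0], "gripper": 0.9}}

```text
clock: 12.6
ee_pos: [0.5082, -0.3499, 0.1685]
eef_rot: [1.57, 2.715, -0.001]
wrist_force: [-0.0, -0.3, 0.2]
gripper_width: 0.0838
gripper_force: 0.0
```

```bash
python3 - <<'E'
from m import *
st(); meas(["heatsink","build_block","led_holder","cover","reflector_wide"],show="pics/w5.png")
E
```

```text
t 12.6 pos [ 0.5082 -0.3499  0.1685] yaw_y 29.9 z [ 0.004 -0.003 -1.   ] w 0.0838 F [-0.  -0.3  0.2] g 0.0
heatsink 0.87 cen [254. 214.] [ 0.4941 -0.376   0.014 ] box (213, 178, 76, 78) ell [251. 216.] [72. 74.] [ 0.4926 -0.3787  0.014 ]
build_block 0.64 cen [263. 181.] [ 0.4863 -0.3472  0.01  ] box (209, 162, 91, 77) ell [253. 210.] [83. 87.] [ 0.4918 -0.3747  0.01  ]
led_holder 0.76 cen [399. 130.] [ 0.5628 -0.253   0.012 ] box (358, 95, 80, 79) ell [398. 133.] [75. 81.] [ 0.5639 -0.256   0.012 ]
cover 0.95 cen [258.  82.] [ 0.4439 -0.2783  0.01  ] box (214, 38, 82, 88) ell [255.  82.] [82. 86.] [ 0.4419 -0.2798  0.01  ]
```

View pics/w5.png

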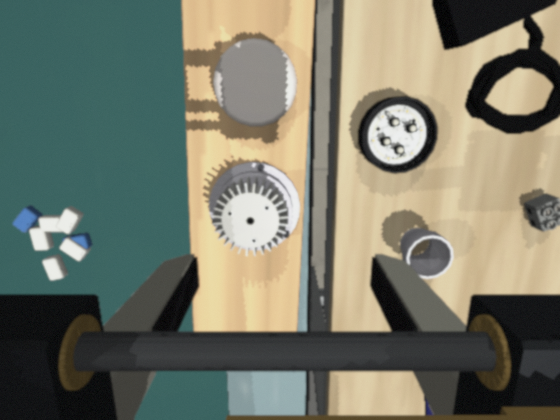

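The heat sink is seated on the block (dot 250,221), and the holder's rim centre is at about (398,134).

```bash
python3 - <<'E'
from h import *
im=eyes.get_image("wrist"); st()
h=atz(im,(250,221),.043); l=atz(im,(398,134.5),.02); n=atz(im,(429,254),.036); print(h,l,n)
for p in [(358,134.5),(438,134.5),(398,95),(398,174)]: print(np.linalg.norm(atz(im,p,.02)-l))
print(rel([l[0],l[1],.06]))
E
```

```text
t 12.95 pos [ 0.5047 -0.3496  0.1638] yaw_y 29.8 z [-0.002  0.002 -1.   ] w 0.0839 F [ 0.4  0.2 -0.1] g 0.0
[ 0.48687205 -0.37162899  0.043     ] [ 0.55628211 -0.25683762  0.02      ] [ 0.62887249 -0.32529063  0.036     ]
0.03182472139002059
0.0318180330227517
0.030065907282701386
0.03182725944834384
[2.18 3.64 4.15]
```

The arm was still settling, so I'll remeasure at rest.

```bash
python3 - <<'E'
from m import *
H["led_holder"]=.018; H["heatsink"]=.03
st(); im=meas(["heatsink","led_holder"],show="pics/x.png"); st()
g=cv2.cvtColor(im["color"],cv2.COLOR_BGR2GRAY)
E
```

```text
t 12.95 pos [ 0.5047 -0.3496  0.1638] yaw_y 29.8 z [-0.002  0.002 -1.   ] w 0.0839 F [ 0.4  0.2 -0.1] g 0.0
heatsink 0.6 cen [255. 223.] [ 0.4922 -0.3752  0.03  ] box (216, 182, 77, 78) ell [255. 221.] [72. 77.] [ 0.4911 -0.3738  0.03  ]
led_holder 0.96 cen [404. 135.] [ 0.5614 -0.255   0.018 ] box (362, 99, 82, 79) ell [403. 138.] [77. 82.] [ 0.562  -0.2567  0.018 ]
t 13.1 pos [ 0.5052 -0.3497  0.1648] yaw_y 29.8 z [-0.001  0.001 -1.   ] w 0.0839 F [-0.3 -0.6 -0.3] g 0.0
```

{"name": "apply_moves", "arguments": {"plan": [0.3,0.6,0,0,0,0,0.42,0.7,0.5,0,0,0,0.5,0.8,1,0,0,0,0.5,0.9,1,0,0,0,0.4,0.83,0.8,0,0,0,0,0,0.5,0,0,0,0,0,0,0,0,0,0,0,0.8,0,0,0,0,0,0.8,0,0,0,0,0,0.4,0,0,0,0,0,0.3,0,0,0,0,0,0.1,0,0,0,0,0,0,0,0,0,0,0,0,0,0,0]}}

```text
clock: 14.5
ee_pos: [0.5629, -0.2565, 0.0114]
eef_rot: [1.575, 2.717, 0.0]
wrist_force: [0.4, 0.3, -0.4]
gripper_width: 0.0835
gripper_force: 0.0
```

{"name": "apply_moves", "arguments": {"plan": [0,0,0,0,0,0,0,0,0,0,0,0,0,0,0,0,0,0,0,0,0,0,0,0,0,0,0,0,0,0,0,0,0,0,0,0], "gripper": 0.5, "squeeze": 15}}

```text
clock: 15.1
ee_pos: [0.5625, -0.2561, 0.0107]
eef_rot: [1.575, 2.718, 0.0]
wrist_force: [-0.6, 1.1, 3.9]
gripper_width: 0.0613
gripper_force: 15.0
```

```bash
python3 - <<'E'
from m import *
H["led_holder"]=.018
st(); im=meas(["led_holder"],show="pics/w6.png"); st()
E
```

```text
t 15.1 pos [ 0.5625 -0.2561  0.0107] yaw_y 29.8 z [ 0. -0. -1.] w 0.0613 F [-0.6  1.1  3.9] g 15.0
led_holder 0.74 cen [284. 274.] [ 0.5607 -0.2521  0.018 ] box (214, 209, 141, 123) ell [284. 277.] [131. 139.] [ 0.5617 -0.2535  0.018 ]
t 15.2 pos [ 0.5625 -0.2561  0.0106] yaw_y 29.8 z [ 0. -0. -1.] w 0.0619 F [-0.4  0.8  3. ] g 15.0
```

View pics/w6.png

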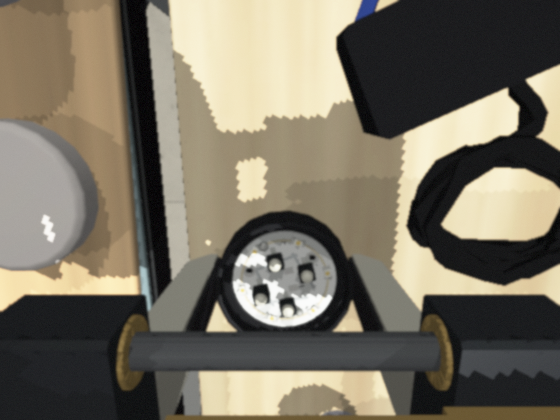

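Holder gripped: the four blocks have their mean at (282.5,286), and the rim's far edge is at (284,211).

```bash
python3 - <<'E'
from h import *
im=eyes.get_image("wrist"); st()
for p,z in [((282.5,286),.021),((284,211),.02)]:
    q=atz(im,p,z); print(q, rel([q[0],q[1],.0106])*25)
print(rel([.4908,-.3735,.0106]))
E
```

```text
t 15.25 pos [ 0.5625 -0.2562  0.0107] yaw_y 29.8 z [ 0. -0. -1.] w 0.0615 F [-0.6  0.3  3.5] g 15.0
[ 0.56236956 -0.25636547  0.021     ] [-0.   -0.25  0.  ]
[ 0.54605825 -0.22666484  0.02      ] [33.75  0.5   0.  ]
[-2.65 -4.82  0.  ]
```

{"name": "apply_moves", "arguments": {"plan": [0,0,-0.4,0,0,0,0,0,-0.8,0,0,0,0,0,-0.8,0,0,0,0,-0.3,-0.8,0,0,0,-0.4,-0.6,-0.7,0,0,0,-0.5,-0.8,0,0,0,0,-0.5,-0.8,0,0,0,0,-0.5,-0.8,0,0,0,0,-0.5,-0.8,0,0,0,0,-0.3,-0.5,0,0,0,0,0,-0.21,0,0,0,0,0,0,0,0,0,0,0,0,0.6,0,0,0,0,0,0.5,0,0,0,0,0,0.3,0,0,0,0,0,0.1,0,0,0,0,0,0,0,0,0,0,0,0,0,0,0]}}

```text
clock: 17.05
ee_pos: [0.4918, -0.3745, 0.0607]
eef_rot: [1.575, 2.718, -0.0]
wrist_force: [-0.0, -0.5, -0.9]
gripper_width: 0.0617
gripper_force: 15.0
```

```bash
python3 - <<'E'
from h import *
st()
im=eyes.get_image("wrist"); a=im["color"][150:400,150:430]
s=eyes.get_image("side")["color"][200:310,200:340]; c=eyes.get_image("scene")["color"][150:250,290:400]
f=lambda i:cv2.resize(i,(266,266*i.shape[0]//i.shape[1]))
L=[f(i) for i in (a,s,c)]; m=max(i.shape[0] for i in L)
cv2.imwrite("pics/w7.png",np.hstack([cv2.copyMakeBorder(i,0,m-i.shape[0],0,0,0) for i in L]))
E
```

```text
t 17.05 pos [ 0.4918 -0.3745  0.0607] yaw_y 29.8 z [ 0. -0. -1.] w 0.0617 F [-0.  -0.5 -0.9] g 15.0
```

View pics/w7.png

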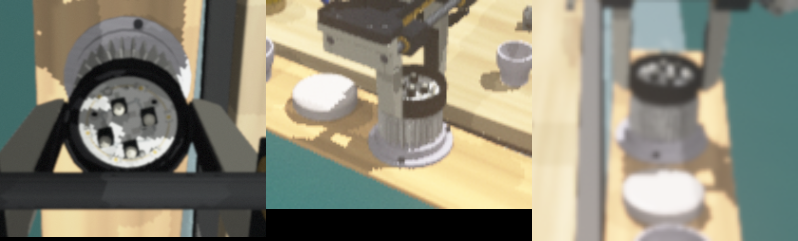

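The holder is centred just above the heat sink in all three views. I'll lower it 7 mm, release and rise.

{"name": "apply_moves", "arguments": {"plan": [0,0,0.14,0,0,0,0,0,0.1,0,0,0,0,0,0.04,0,0,0,0,0,0,0,0,0,0,0,0,0,0,0]}}

```text
clock: 17.7
ee_pos: [0.4915, -0.3745, 0.0537]
eef_rot: [-1.575, -2.718, 0.0]
wrist_force: [-1.8, 1.3, 4.4]
gripper_width: 0.0616
gripper_force: 15.0
```

{"name": "apply_moves", "arguments": {"plan": [0,0,0,0,0,0,0,0,0,0,0,0,0,0,0,0,0,0,0,0,-0.3,0,0,0,0,0,-0.7,0,0,0,0,0,-1,0,0,0,0,0,-1,0,0,0,0.5,0,-1,0,0,0,0.8,0,-1,0,0,0,0.8,0,-0.5,0,0,0,0.8,0,0,0,0,0,0.5,0,0,0,0,0,0,0,0,0,0,0,0,0,0,0,0,0,0,0,0,0], "gripper": 0.9}}

```text
schema error: expected a multiple of 6 numbers
```

```bash
python3 - <<'E'
from m import *
H.update(led_holder=.058,reflector_wide=.034,cover=.018)
st(); im=meas(["led_holder","heatsink","build_block","cover","reflector_wide"],show="pics/w8.png"); st()
E
```

```text
t 17.7 pos [ 0.4915 -0.3745  0.0537] yaw_y 29.8 z [-0. -0. -1.] w 0.0616 F [-1.8  1.3  4.4] g 15.0
led_holder 0.55 cen [285. 273.] [ 0.4905 -0.3711  0.058 ] box (215, 210, 139, 121) ell [284. 279.] [133. 137.] [ 0.4917 -0.3737  0.058 ]
build_block 0.91 cen [286. 197.] [ 0.4793 -0.3504  0.01  ] box (216, 169, 137, 87) ell [284. 248.] [129. 140.] [ 0.4937 -0.3773  0.01  ]
cover 0.86 cen [294.  50.] [ 0.4454 -0.2839  0.018 ] box (225, 0, 136, 113) ell [292.  39.] [135. 147.] [ 0.4421 -0.2797  0.018 ]
t 18.0 pos [ 0.4915 -0.3744  0.0536] yaw_y 29.8 z [-0.  0. -1.] w 0.0616 F [-2.   1.1  6.5] g 15.0
```

View pics/w8.png

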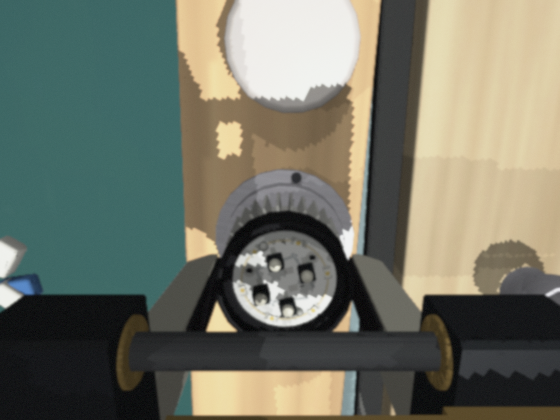

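The holder is seated and still gripped, with its blocks centred at about (283,286). The longer call was refused for its count, so I'll release now.

{"name": "apply_moves", "arguments": {"plan": [0,0,0,0,0,0,0,0,0,0,0,0,0,0,0,0,0,0,0,0,-0.3,0,0,0,0,0,-0.7,0,0,0,0,0,-1,0,0,0,0,0,-1,0,0,0,0.5,0,-1,0,0,0,0.8,0,-1,0,0,0,0.8,0,-0.5,0,0,0,0.5,0,0,0,0,0,0,0,0,0,0,0,0,0,0,0,0,0,0,0,0,0,0,0,0,0,0,0,0,0], "gripper": 0.9}}

```text
clock: 19.5
ee_pos: [0.4592, -0.3184, 0.1904]
eef_rot: [-1.575, -2.717, -0.0]
wrist_force: [0.1, -0.3, -0.1]
gripper_width: 0.0836
gripper_force: 0.0
```

```bash
python3 - <<'E'
from m import *
H.update(led_holder=.06,reflector_wide=.034,cover=.018)
st(); im=meas(["led_holder","cover","reflector_wide"],show="pics/w9.png"); st()
for c in ["scene","side"]: H["reflector_wide"]=.018; meas(["led_holder","reflector_wide","heatsink"],c)
E
```

```text
t 19.5 pos [ 0.4592 -0.3184  0.1904] yaw_y 29.8 z [-0.001  0.    -1.   ] w 0.0836 F [ 0.1 -0.3 -0.1] g 0.0
led_holder 0.62 cen [286. 274.] [ 0.4909 -0.3696  0.06  ] box (249, 240, 74, 75) ell [285. 277.] [74. 74.] [ 0.4918 -0.3728  0.06  ]
reflector_wide 0.69 cen [311.  18.] [ 0.4075 -0.1858  0.034 ] box (251, 0, 75, 60) ell [288.  25.] [62. 69.] [ 0.3945 -0.1989  0.034 ]
t 19.7 pos [ 0.4592 -0.3183  0.1906] yaw_y 29.8 z [-0.  0. -1.] w 0.0837 F [ 0.2 -0.2 -0.5] g 0.0
led_holder 0.89 cen [344. 186.] [ 0.4847 -0.3587  0.06  ] box (330, 175, 30, 22) ell [345. 186.] [22. 32.] [ 0.4841 -0.3611  0.06  ]
reflector_wide 0.76 cen [348. 259.] [ 0.3915 -0.1988  0.018 ] box (332, 245, 33, 34) ell [348. 260.] [32. 36.] [ 0.3912 -0.1948  0.018 ]
heatsink 0.55 cen [344. 202.] [ 0.4893 -0.3733  0.014 ] box (330, 193, 30, 15) ell [344. 200.] [16. 32.] [ 0.4927 -0.3808  0.014 ]
led_holder 0.58 cen [278. 247.] [ 0.4945 -0.3734  0.06  ] box (258, 237, 37, 29) ell [277. 250.] [29. 38.] [ 0.4875 -0.3812  0.06  ]
reflector_wide 0.63 cen [185. 228.] [ 0.3882 -0.1725  0.018 ] box (173, 216, 31, 31) ell [189. 231.] [30. 31.] [ 0.3917 -0.1862  0.018 ]
heatsink 0.78 cen [273. 268.] [ 0.4858 -0.3693  0.014 ] box (259, 260, 34, 16) ell [274. 268.] [15. 35.] [ 0.4892 -0.3695  0.014 ]
```

View pics/w9.png

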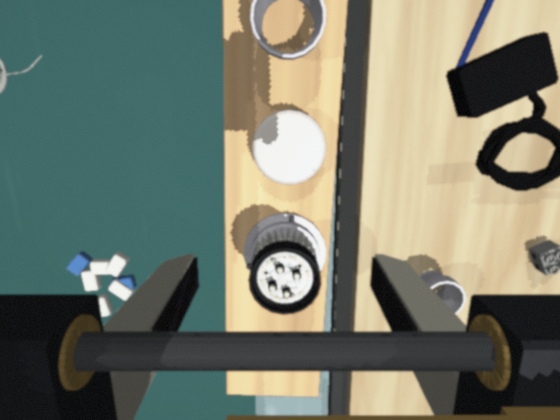

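The holder stands on the heat sink (rim centre ≈ (286,277)). The cover is at (290,147) and the wide reflector's mouth at about (288,20), cut by the image edge. I'll move closer and remeasure.

{"name": "apply_moves", "arguments": {"plan": [0.6,0,0,0,0,0,0.9,0,0,0,0,0,0.8,0,0,0,0,0,0.3,0,0,0,0,0,0,0,0,0,0,0,0,0,0,0,0,0,0,0,0,0,0,0]}}

```text
clock: 20.8
ee_pos: [0.4272, -0.2623, 0.191]
eef_rot: [1.575, 2.718, -0.0]
wrist_force: [0.1, 0.4, 0.4]
gripper_width: 0.0837
gripper_force: 0.0
```

```bash
python3 - <<'E'
from m import *
H.update(led_holder=.06,reflector_wide=.034,cover=.018)
st(); im=meas(["cover","reflector_wide"],show="pics/x.png"); st()
print(im["xyz"])
# circles fit to mouth: box centre at z .036
r=outline_of("wrist","reflector_wide")[0]; m=r["pixels"]
ys,xs=np.nonzero(m); print(xs.min(),xs.max(),ys.min(),ys.max())
E
```

```text
t 20.8 pos [ 0.4272 -0.2623  0.191 ] yaw_y 29.8 z [ 0. -0. -1.] w 0.0837 F [0.1 0.4 0.4] g 0.0
cover 0.8 cen [289. 216.] [ 0.4428 -0.279   0.018 ] box (254, 181, 70, 69) ell [289. 215.] [68. 69.] [ 0.4419 -0.2787  0.018 ]
reflector_wide 0.79 cen [310.  96.] [ 0.4043 -0.1787  0.034 ] box (252, 67, 71, 74) ell [288. 104.] [71. 73.] [ 0.3914 -0.1933  0.034 ]
t 20.95 pos [ 0.427  -0.2621  0.1908] yaw_y 29.8 z [-0.  0. -1.] w 0.084 F [-0.9 -0.   0. ] g 0.0
[ 0.39008102 -0.19661544  0.34943282]
252 322 67 140
```

{"name": "apply_moves", "arguments": {"plan": [0.5,0.08,0,0,0,0,0.8,0,0.3,0,0,0,0.8,0,0.6,0,0,0,0.7,0,0.8,0,0,0,0.25,0,0.8,0,0,0,0,0,1,0,0,0,0,0,1,0,0,0,0,0,1,0,0,0,0,0,0.7,0,0,0,0,0,0.4,0,0,0,0,0,0.15,0,0,0,0,0,0,0,0,0,0,0,0,0,0,0]}}

```text
clock: 22.3
ee_pos: [0.3914, -0.1949, 0.0231]
eef_rot: [1.574, 2.717, -0.0]
wrist_force: [-1.0, -0.1, 0.3]
gripper_width: 0.0837
gripper_force: 0.0
```

```bash
python3 - <<'E'
from m import *
H.update(reflector_wide=.034)
st(); im=meas(["reflector_wide"],show="pics/w10.png"); st()
E
```

```text
t 22.3 pos [ 0.3914 -0.1949  0.0231] yaw_y 29.8 z [ 0.001 -0.001 -1.   ] w 0.0837 F [-1.  -0.1  0.3] g 0.0
reflector_wide 0.57 cen [288. 294.] [ 0.3952 -0.1969  0.034 ] box (218, 211, 133, 121) ell [284. 278.] [127. 132.] [ 0.3899 -0.191   0.034 ]
t 22.4 pos [ 0.3915 -0.195   0.0232] yaw_y 29.8 z [ 0.002 -0.001 -1.   ] w 0.0836 F [-0.1 -0.5  0.8] g 0.0
```

View pics/w10.png

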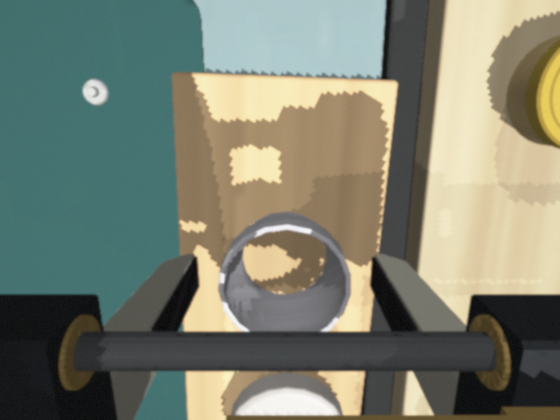

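The wide reflector is between the fingers: its mouth spans columns 219–350, with the far edge at row 212.

```bash
python3 - <<'E'
from h import *
from scipy.optimize import minimize
im=eyes.get_image("wrist"); st()
for p in [(219,280),(350,280),(285,212)]:
    q=atz(im,p,.036); print(rel([q[0],q[1],.0231])*25)
r=outline_of("wrist","reflector_wide")[0]["pixels"].astype(np.uint8)
k=max(cv2.findContours(r,0,1)[0],key=cv2.contourArea)[:,0]
k=k[k[:,1]<285]
P=np.array([rel([*atz(im,p,.036)[:2],.0231])*25 for p in k])[:,:2]
from scipy.optimize import least_squares
f=least_squares(lambda v:np.hypot(P[:,0]-v[0],P[:,1]-v[1])-v[2],[0,0,29]); print(f.x,f.cost,len(P))
E
```

```text
t 22.45 pos [ 0.3914 -0.1949  0.0231] yaw_y 29.8 z [ 0.001 -0.001 -1.   ] w 0.0834 F [ 0.7 -0.  -0.8] g 0.0
[  4.  -27.5  -0. ]
[ 4.   28.75 -0.  ]
[34.25  0.75 -0.  ]
[ 6.04966172  0.76993113 27.20132642] 52.09189054855966 192
```

{"name": "apply_moves", "arguments": {"plan": [0,0,0,0,0,0,0,0,0,0,0,0,0,0,0,0,0,0,0,0,0,0,0,0,0,0,0,0,0,0,0,0,0,0,0,0,0,0,-0.4,0,0,0,0,0,-0.8,0,0,0,0,0,-1,0,0,0,0,0,-1,0,0,0,0,0,-0.8,0,0,0,-0.4,0,-0.5,0,0,0,-0.8,0,-0.3,0,0,0,-1,0,-0.2,0,0,0,-1,0,0,0,0,0,-1,0,0,0,0,0,-1,0,0,0,0,0,-1,0,0,0,0,0,-1,0,0,0,0,0,-1,0,0,0,0,0], "gripper": 0.5, "squeeze": 12}}

```text
clock: 24.5
ee_pos: [0.493, -0.3733, 0.1477]
eef_rot: [-1.575, -2.718, -0.0]
wrist_force: [-0.1, 0.6, -0.1]
gripper_width: 0.0579
gripper_force: 12.0
```

{"name": "apply_moves", "arguments": {"plan": [-0.9,0,0,0,0,0,-0.9,0,0,0,0,0,-0.6,0,0,0,0,0,-0.3,0,0,0,0,0,0,0,0,0,0,0,0,0,0,0,0,0,0,0,0,0,0,0]}}

```text
clock: 25.2
ee_pos: [0.526, -0.4302, 0.1473]
eef_rot: [-1.574, -2.718, -0.0]
wrist_force: [-0.1, -0.1, -0.8]
gripper_width: 0.0583
gripper_force: 12.0
```

```bash
cat > c.py <<'E'
from m import *
from scipy.optimize import least_squares
def circ(im,n,z,r0,cond=lambda k:k[:,1]>-1):
    o=outline_of("wrist",n)
    if not o: print(n,"none"); return
    r=o[0]["pixels"].astype(np.uint8)
    k=max(cv2.findContours(r,0,1)[0],key=cv2.contourArea)[:,0]; k=k[cond(k)]
    P=np.array([atz(im,p,z)[:2] for p in k])
    f=least_squares(lambda v:np.hypot(P[:,0]-v[0],P[:,1]-v[1])-v[2],[*P.mean(0),r0],loss="soft_l1",f_scale=.001)
    q=f.x[:2]; print(n,"xy",q.round(4),"r",f.x[2].round(4),"px",k.min(0),k.max(0),"rel mm",rel([*q,0])[:2]*25); return q
E
python3 - <<'E'
from c import *
st(); im=eyes.get_image("wrist"); print(np.round(im["xyz"],3)); cv2.imwrite("pics/w11.png",im["color"])
circ(im,"led_holder",.063,.031); circ(im,"reflector_wide",robot.sense()["ee_pos"][2]+.013,.029)
circ(im,"cover",.019,.033); st()
E
```

```text
t 25.2 pos [ 0.526  -0.4302  0.1473] yaw_y 29.8 z [-0.  0. -1.] w 0.0583 F [-0.1 -0.1 -0.8] g 12.0
[ 0.489 -0.365  0.306]
led_holder xy [ 0.4931 -0.3754] r 0.0305 px [234  75] [330 173] rel mm [64.   -1.25]
reflector_wide xy [ 0.5244 -0.4264] r 0.0283 px [218 213] [350 330] rel mm [4.5 0.5]
cover xy [ 0.4437 -0.283 ] r 0.0311 px [254   0] [320  17] rel mm [169.     1.75]
t 25.4 pos [ 0.5262 -0.4305  0.1474] yaw_y 29.8 z [ 0. -0. -1.] w 0.0579 F [ 0.6 -0.3 -1.1] g 12.0
```

{"name": "apply_moves", "arguments": {"plan": [0.4,-0.08,0,0,0,0,0.7,0,0,0,0,0,0.7,0,0.3,0,0,0,0.5,0,0.5,0,0,0,0.24,0,0.6,0,0,0,0,0,0.4,0,0,0,0,0,0.2,0,0,0,0,0,0,0,0,0,0,0,0,0,0,0]}}

```text
clock: 26.3
ee_pos: [0.4932, -0.3774, 0.0974]
eef_rot: [1.575, 2.718, -0.0]
wrist_force: [-0.5, 0.2, -0.2]
gripper_width: 0.0586
gripper_force: 12.0
```

```bash
python3 - <<'E'
from m import *
st()
def pj(im,p):
    M=R.from_rotvec(im["rotation"]).as_matrix() if np.ndim(im["rotation"])==1 else np.array(im["rotation"])
    d=M.T@(np.array(p)-im["xyz"]); return np.array([im["cx"]+im["fx"]*d[0]/d[2],im["cy"]+im["fy"]*d[1]/d[2]])
for c in ["scene","side"]:
    im=eyes.get_image(c); cv2.imwrite(f"pics/{c}12.png",im["color"])
    for n in ["led_holder","reflector_wide","heatsink","build_block"]:
        for o in outline_of(c,n)[:1]:
            ys,xs=np.nonzero(o["pixels"]); print(c,n,round(o["score"],2),xs.min(),xs.max(),"mid",(xs.min()+xs.max())/2,ys.min(),ys.max())
    for q in [(.492,-.375,.063),(.492,-.375,.1)]: print("proj",pj(im,q).round(1))
    print("px/10mm toolx",pj(im,np.array([.492,-.375,.08])+.01*np.array([-.497,.868,0]))-pj(im,[.492,-.375,.08]))
s=cv2.imread("pics/side12.png")[170:310,190:370]; c=cv2.imread("pics/scene12.png")[130:250,270:420]
f=lambda i:cv2.resize(i,(400,320)); cv2.imwrite("pics/w12.png",np.hstack([f(s),f(c)]))
E
```

```text
t 26.3 pos [ 0.4932 -0.3774  0.0974] yaw_y 29.8 z [ 0. -0. -1.] w 0.0586 F [-0.5  0.2 -0.2] g 12.0
scene led_holder 0.57 330 359 mid 344.5 177 196
scene reflector_wide 0.92 332 360 mid 346.0 155 181
scene heatsink 0.79 330 358 mid 344.0 192 208
scene build_block 0.96 325 362 mid 343.5 201 217
proj [344.8 180.8]
proj [345.9 164.8]
px/10mm toolx [0.2392585  2.26007508]
side led_holder 0.89 259 293 mid 276.0 242 264
side reflector_wide 0.62 270 295 mid 282.5 215 247
side heatsink 0.86 259 292 mid 275.5 258 276
side build_block 0.6 254 297 mid 275.5 266 287
proj [277.2 246.5]
proj [277.3 228.8]
px/10mm toolx [-4.81339596 -1.70047433]
```

View pics/w12.png

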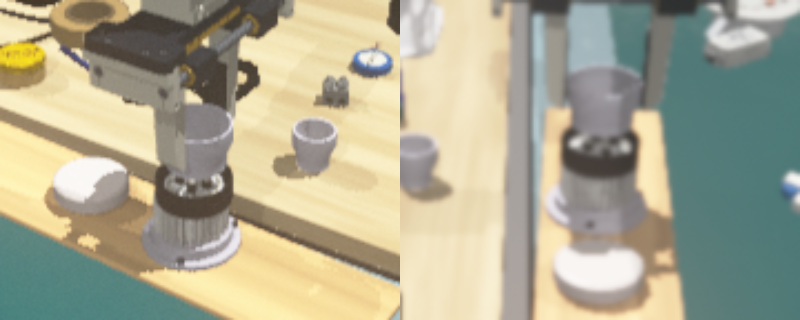

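The side crop shows the reflector over the holder, perhaps 2–3 mm toward −x; laterally it is fine in the scene view. I'll shift +2.5 mm in x and lower gently.

{"name": "apply_moves", "arguments": {"plan": [0.1,0,0,0,0,0,0,0,0.25,0,0,0,0,0,0.15,0,0,0,0,0,0.1,0,0,0,0,0,0.06,0,0,0,0,0,0,0,0,0,0,0,0,0,0,0]}}

```text
clock: 27.5
ee_pos: [0.4917, -0.3747, 0.0832]
eef_rot: [1.575, 2.718, -0.0]
wrist_force: [0.1, -0.4, -0.1]
gripper_width: 0.0582
gripper_force: 12.0
```

{"name": "apply_moves", "arguments": {"plan": [0,0,0.1,0,0,0,0,0,0.06,0,0,0,0,0,0,0,0,0,0,0,0,0,0,0]}}

```text
clock: 27.9
ee_pos: [0.4916, -0.3746, 0.079]
eef_rot: [-1.575, -2.718, -0.0]
wrist_force: [0.4, 0.8, -0.6]
gripper_width: 0.0584
gripper_force: 12.0
```

```bash
python3 - <<'E'
from c import *
st(); im=eyes.get_image("wrist"); cv2.imwrite("pics/x2.png",im["color"])
circ(im,"led_holder",.063,.031); circ(im,"reflector_wide",robot.sense()["ee_pos"][2]+.013,.029)
for c in ["scene","side"]:
    im=eyes.get_image(c)
    for n in ["led_holder","reflector_wide","heatsink"]:
        for o in outline_of(c,n)[:1]:
            ys,xs=np.nonzero(o["pixels"]); print(c,n,round(o["score"],2),xs.min(),xs.max(),"mid",(xs.min()+xs.max())/2,ys.min(),ys.max())
E
```

```text
t 27.9 pos [ 0.4916 -0.3746  0.079 ] yaw_y 29.8 z [-0.  0. -1.] w 0.0584 F [ 0.4  0.8 -0.6] g 12.0
led_holder xy [ 0.4926 -0.3748] r 0.0192 px [243 232] [326 295] rel mm [-0.5   0.75]
reflector_wide xy [ 0.4902 -0.3707] r 0.0283 px [219 213] [351 331] rel mm [4.25 0.75]
scene reflector_wide 0.68 332 359 mid 345.5 163 187
scene heatsink 0.58 330 359 mid 344.5 193 207
side led_holder 0.92 260 294 mid 277.0 244 265
side reflector_wide 0.66 270 292 mid 281.0 223 255
side heatsink 0.63 259 292 mid 275.5 258 275
```

The foot is about 7 mm inside the rim with no contact force. I'll seat it, release, and back off to look.

{"name": "apply_moves", "arguments": {"plan": [0,0,0.04,0,0,0,0,0,0,0,0,0,0,0,0,0,0,0]}}

```text
clock: 28.75
ee_pos: [0.4916, -0.3746, 0.078]
eef_rot: [-1.575, -2.718, -0.0]
wrist_force: [-1.0, -0.9, 0.0]
gripper_width: 0.0584
gripper_force: 12.0
```

{"name": "apply_moves", "arguments": {"plan": [0,0,0,0,0,0,0,0,0,0,0,0,0,0,0,0,0,0,0,0,-0.3,0,0,0,0,0,-0.7,0,0,0,0,0,-1,0,0,0,0,0,-1,0,0,0,0,0,-1,0,0,0,0.5,0,-0.5,0,0,0,0.6,0,0,0,0,0,0.2,0,0,0,0,0,0,0,0,0,0,0,0,0,0,0,0,0,0,0,0,0,0,0], "gripper": 0.9}}

```text
clock: 30.15
ee_pos: [0.4755, -0.3467, 0.1902]
eef_rot: [-1.575, -2.718, -0.0]
wrist_force: [0.1, 0.6, -0.6]
gripper_width: 0.0834
gripper_force: 0.0
```

```bash
python3 - <<'E'
from c import *
st(); im=eyes.get_image("wrist"); cv2.imwrite("pics/x3.png",im["color"])
print(im["xyz"])
circ(im,"cover",.018,.033); circ(im,"led_holder",.063,.031);circ(im,"reflector_wide",.091,.029)
for c in ["scene","side"]:
    im=eyes.get_image(c)
    for n in ["led_holder","reflector_wide","heatsink","cover"]:
        for o in outline_of(c,n)[:1]:
            ys,xs=np.nonzero(o["pixels"]); print(c,n,round(o["score"],2),xs.min(),xs.max(),"mid",(xs.min()+xs.max())/2,ys.min(),ys.max())
E
```

```text
t 30.15 pos [ 0.4755 -0.3467  0.1902] yaw_y 29.8 z [-0.  0. -1.] w 0.0834 F [ 0.1  0.6 -0.6] g 0.0
[ 0.43843605 -0.28113457  0.34872141]
cover xy [ 0.4427 -0.2807] r 0.0317 px [251  70] [326 146] rel mm [73.5   4.25]
led_holder xy [ 0.4925 -0.3741] r 0.0189 px [260 224] [310 264] rel mm [-32.25   1.25]
reflector_wide xy [ 0.4913 -0.3724] r 0.0296 px [246 213] [323 291] rel mm [-30.25   1.  ]
scene led_holder 0.59 330 359 mid 344.5 181 196
scene reflector_wide 0.59 332 360 mid 346.0 164 188
scene heatsink 0.75 330 358 mid 344.0 193 208
scene cover 0.94 327 360 mid 343.5 221 243
side led_holder 0.61 260 295 mid 277.5 243 264
side reflector_wide 0.95 260 293 mid 276.5 224 255
side cover 0.92 213 247 mid 230.0 238 262
```

{"name": "apply_moves", "arguments": {"plan": [0.5,0.15,0,0,0,0,0.9,0,0,0,0,0,0.9,0,0.4,0,0,0,0.5,0,0.7,0,0,0,0.16,0,0.9,0,0,0,0,0,1,0,0,0,0,0,1,0,0,0,0,0,1,0,0,0,0,0,0.8,0,0,0,0,0,0.6,0,0,0,0,0,0.4,0,0,0,0,0,0.2,0,0,0,0,0,0.05,0,0,0,0,0,0,0,0,0,0,0,0,0,0,0], "gripper": 0.95}}

```text
clock: 32.35
ee_pos: [0.4426, -0.2809, 0.0153]
eef_rot: [1.574, 2.717, -0.0]
wrist_force: [0.3, 0.3, 0.6]
gripper_width: 0.0883
gripper_force: 0.0
```

{"name": "apply_moves", "arguments": {"plan": [0,0,0,0,0,0,0,0,0,0,0,0,0,0,0,0,0,0,0,0,0,0,0,0,0,0,0,0,0,0,0,0,0,0,0,0], "gripper": 0.5, "squeeze": 12}}

```text
clock: 32.95
ee_pos: [0.4421, -0.2805, 0.0146]
eef_rot: [1.575, 2.718, -0.0]
wrist_force: [-0.7, 0.5, 2.2]
gripper_width: 0.0652
gripper_force: 12.0
```

```bash
python3 - <<'E'
from c import *
st(); im=eyes.get_image("wrist"); cv2.imwrite("pics/x4.png",im["color"])
circ(im,"cover",.019,.033)
circ(im,"cover",.012,.033, lambda k:k[:,1]<260)
for c in ["scene","side"]:
    im=eyes.get_image(c)
    for n in ["reflector_wide","cover"]:
        for o in outline_of(c,n)[:1]:
            ys,xs=np.nonzero(o["pixels"]); print(c,n,round(o["score"],2),xs.min(),xs.max(),"mid",(xs.min()+xs.max())/2,ys.min(),ys.max())
E
```

```text
t 32.95 pos [ 0.4421 -0.2805  0.0146] yaw_y 29.8 z [ 0. -0. -1.] w 0.0652 F [-0.7  0.5  2.2] g 12.0
cover xy [ 0.4413 -0.2779] r 0.0319 px [214 206] [355 330] rel mm [2.75 0.5 ]
cover xy [ 0.4419 -0.2793] r 0.0319 px [216 206] [352 259] rel mm [1.25 0.5 ]
side reflector_wide 0.79 260 292 mid 276.0 224 255
side cover 0.7 223 247 mid 235.0 238 262
```

{"name": "apply_moves", "arguments": {"plan": [0,0,-0.4,0,0,0,0,0,-0.8,0,0,0,0,0,-1,0,0,0,0,0,-1,0,0,0,0,0,-1,0,0,0,0,0,-0.7,0,0,0,-0.4,0,-0.3,0,0,0,-0.8,-0.05,0,0,0,0,-0.9,-0.05,0,0,0,0,-0.9,-0.05,0,0,0,0,-0.8,0,0,0,0,0,-0.35,0,0,0,0,0,-0.1,0,0,0,0,0,0,0,0.5,0,0,0,0,0,0.5,0,0,0,0,0,0.3,0,0,0,0,0,0.1,0,0,0,0,0,0,0,0,0,0,0,0,0,0,0]}}

```text
clock: 35.3
ee_pos: [0.4917, -0.3744, 0.1097]
eef_rot: [1.575, 2.718, -0.0]
wrist_force: [-0.7, -0.0, -0.7]
gripper_width: 0.065
gripper_force: 12.0
```

```bash
python3 - <<'E'
from c import *
st(); im=eyes.get_image("wrist"); cv2.imwrite("pics/x5.png",im["color"])
for c in ["scene","side"]:
    im=eyes.get_image(c)
    for n in ["led_holder","reflector_wide","cover"]:
        for o in outline_of(c,n)[:1]:
            ys,xs=np.nonzero(o["pixels"]); print(c,n,round(o["score"],2),xs.min(),xs.max(),"mid",(xs.min()+xs.max())/2,ys.min(),ys.max())
E
```

```text
t 35.3 pos [ 0.4917 -0.3744  0.1097] yaw_y 29.8 z [ 0. -0. -1.] w 0.065 F [-0.7 -0.  -0.7] g 12.0
scene led_holder 0.59 330 360 mid 345.0 181 196
scene reflector_wide 0.73 333 359 mid 346.0 171 188
scene cover 0.61 332 361 mid 346.5 154 172
side led_holder 0.72 259 294 mid 276.5 243 264
side reflector_wide 0.9 260 291 mid 275.5 236 255
side cover 0.78 271 295 mid 283.0 212 237
```

The cover is aligned over the reflector in both fixed views, so I'll lower it.

{"name": "apply_moves", "arguments": {"plan": [0,0,0.12,0,0,0,0,0,0.12,0,0,0,0,0,0.08,0,0,0,0,0,0.03,0,0,0,0,0,0,0,0,0,0,0,0,0,0,0]}}

```text
clock: 36.35
ee_pos: [0.4915, -0.3745, 0.1006]
eef_rot: [-1.575, -2.718, 0.0]
wrist_force: [0.6, 0.6, -0.9]
gripper_width: 0.0654
gripper_force: 12.0
```

```bash
python3 -c "
from h import *
st()"
```

```text
t 36.35 pos [ 0.4915 -0.3745  0.1006] yaw_y 29.8 z [-0. -0. -1.] w 0.0654 F [ 0.6  0.6 -0.9] g 12.0
```

No contact load, and the height matches seating. I'll release and rise clear.

{"name": "apply_moves", "arguments": {"plan": [0,0,0.03,0,0,0,0,0,0,0,0,0]}}

```text
clock: 36.55
ee_pos: [0.4917, -0.3746, 0.1005]
eef_rot: [1.575, 2.718, -0.0]
wrist_force: [-1.5, 1.3, 4.7]
gripper_width: 0.0652
gripper_force: 12.0
```

{"name": "apply_moves", "arguments": {"plan": [0,0,0,0,0,0,0,0,0,0,0,0,0,0,0,0,0,0,0,0,-0.2,0,0,0,0,0,-0.6,0,0,0,0,0,-1,0,0,0,0,0,-1,0,0,0,-0.6,0,-1,0,0,0,-0.8,0,0,0,0,0,-0.8,0,0,0,0,0,-0.4,0,0,0,0,0,0,0,0,0,0,0,0,0,0,0,0,0,0,0,0,0,0,0], "gripper": 1}}

```text
clock: 37.95
ee_pos: [0.5238, -0.4304, 0.1954]
eef_rot: [1.575, 2.718, 0.0]
wrist_force: [-1.1, 0.4, 0.7]
gripper_width: 0.0928
gripper_force: 0.0
```

```bash
python3 - <<'E'
from c import *
st(); im=eyes.get_image("wrist"); cv2.imwrite("pics/x6.png",im["color"])
circ(im,"cover",.105,.033)
ims=[]
for c in ["scene","side"]:
    im=eyes.get_image(c); ims.append(im["color"])
    for n in ["led_holder","reflector_wide","cover","heatsink"]:
        for o in outline_of(c,n)[:1]:
            ys,xs=np.nonzero(o["pixels"]); print(c,n,round(o["score"],2),xs.min(),xs.max(),"mid",(xs.min()+xs.max())/2,ys.min(),ys.max())
f=lambda i:cv2.resize(i,(400,400))
cv2.imwrite("pics/f.png",np.hstack([f(ims[0][130:240,290:400]),f(ims[1][190:310,220:340])]))
E
```

```text
t 37.95 pos [ 0.5238 -0.4304  0.1954] yaw_y 29.8 z [ 0. -0. -1.] w 0.0928 F [-1.1  0.4  0.7] g 0.0
cover xy [ 0.4924 -0.3747] r 0.0319 px [235  72] [334 173] rel mm [64.   0.5]
scene led_holder 0.59 330 358 mid 344.0 182 195
scene reflector_wide 0.52 333 358 mid 345.5 175 187
scene cover 0.68 330 362 mid 346.0 157 177
scene heatsink 0.79 330 358 mid 344.0 194 208
side led_holder 0.66 321 341 mid 331.0 221 244
side reflector_wide 0.67 261 291 mid 276.0 239 255
side cover 0.74 258 296 mid 277.0 216 242
side heatsink 0.75 259 292 mid 275.5 259 276
```

```bash
python3 -c "
from h import *
print(robot.finish_job())"
```

```text
the job is handed in; nothing more can be done
None
```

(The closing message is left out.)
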